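# Check a gate-closer spring on its pull tester

## Task

Two sprung pull testers are bolted to the gate maker's bench, each with a gate-closer tube and an upright black grip; work the one with the fat tube. Pull its grip out, away from the tube, until it is level with the brass clip on the edge of the base, and hold it still there for two seconds. Then ease it slowly back all the way home without letting the spring snap it, and let go; leave the slim-tube tester alone.

Things in the scene. Friction and masses are not known exactly. Their poses are not given: they have to be found in the camera images.
- fat_grip (a point): Centre of the fat-tube tester's grip, 64 mm above the bench: upright black post, 24 mm diameter, 40 to 94 mm above the bench (top 7 mm flanged to 30 mm), on a 36 x 34 mm steel carriage. Its x axis points along the slide to the tube (44 mm diameter, 75 mm from the post's axis at home, top at 58 mm); pulling out is along -x, roughly towards the robot. z is up. The tester is fixed.
- fat_mark (a point): Top of the brass clip (14 x 14 x 14 mm) fixed along the +y edge of that tester's grey base plate (420 x 110 x 12 mm), 26 mm above the bench, 46 mm beside the slide's line. Axes parallel to the grip's. The grip is level with it when the post's axis has the same x along the slide: a pull of 60 to 120 mm from home, different each time.
- fat_slide (a joint): How far the grip of the fat-tube tester is pulled out, in m: 0 fully home, 0.15 at the far stop. The spring always pulls it home, with about 5 N at home rising to about 12 N at 120 mm. Let go from far out it snaps back at over 0.5 m/s.
- slim_slide (a joint): The same for the slim-tube tester, to be left at 0. It is the same but for its tube, 18 mm in diameter, and has its own grip and brass clip. Either tester may stand on the left or the right.

How it is judged:
By the outcome, as a careful person would: the job done as asked, in the order asked, and still so for the second after the job is handed in, with the robot touching nothing.
It also fails if it takes over 48 s, if anything falls off the work surface, if the arm or the gripper's body presses on something with over 40 N, if the wrist force passes 120 N, or if a joint passes its speed limit or range.

## Robot

A 6-joint arm with a two-finger parallel gripper is mounted at the origin on the work surface. World frame = base frame: x ahead of the robot, y to its left, z up, the work surface at z = 0. Lengths are in mm, angles in rad, forces in N, time in s.
With the tool pointing down it reaches from about 350 to 775 mm from the base axis. Payload 7.3 kg.
Tool frame: the origin (TCP) lies at the very end of the fingers, on their centre line; the grasp point (between the pads) lies 19 mm behind it; z points along the fingers, y is the line along which they close (so a half turn about z gives the same grasp; the last joint's range is limited). The gripper opens to 92 mm and grips with 3 to 60 N. Pads are 19 mm wide; open, the fingers measure 130 mm over their backs; the gripper's body (75 mm by 190 mm) begins 47 mm behind the grasp point.
Start: joints at [-1.296, 0.342, 1.524, -0, 1.275, -0.146], TCP at [214.481, -479.21, 226.741] pointing down, gripper open.
Joint ranges: [-2.53, 2.53], [-0.77, 2.02], [0.04, 2.7], [-1, 4.14], [0.28, 2.66], [-3.11, 3.11]. Speed limits (rad/s): [2.57, 2.57, 3.14, 3.14, 3.14, 3.14].

## Interface

Orientations are given as [roll, pitch, yaw] about the fixed x, y, z axes, in that order (R = Rz(yaw) Ry(pitch) Rx(roll)).
In Python, from plant import bot gives the robot as it stands.
- The arm moves only by the tool apply_moves, never from a script. Its argument "motion" is text: rows parted by semicolons, each of 4 numbers parted by spaces: the shift along the tool's x, y, z in m, then the turn about the tool's z in degrees. A call has 1 to 8 rows; each row shifts and turns the commanded pose from where the row before left it, along the tool's axes as they then stand; what a row does not reach is not made up. A row lasts 1/8 s, in which the tool goes at most 62.5 mm and 10.7 degrees, less where a joint would pass 70% of its speed; a pose out of reach is approached as far as the arm can. A call with a gripper value outside its range is refused whole. "fingers" is the opening, from -1 (shut) to 1 (fully open), set as the call begins (left out, the last holds). The fingers move at their own pace and stop on an object; the grip force is fixed at half the most. Time passes only in rows, so rows that do not move let the fingers close. It gives the time, the measured TCP pose, the force, the opening and the grip force at its end, in the units of the state.
- bot.get_obs(): the state, without advancing time (a new reading comes with each control period).
- bot.capture(name): name is "side" or "top"; returns a dict with "img" (400x640x3 uint8, blue, green, red), "range_z" (400x640 float32, mm along the optical axis (not along the pixel's ray), 0 where there is no reading), "fx", "fy", "cx", "cy" (pixels), "world_from_camera" (4x4, takes a point from camera to world coordinates). Camera axes: x right, y down, z forward; pixel columns grow to the right and rows downward; lengths in mm; the calibration is good to about 2 mm. A picture is of the moment at which its call begins.
- bot.close_job(): hands the job in; it is judged then, once.
Trained networks look in a picture, given as the dict that the camera call returned (one of the last four; its "shot" number tells which), for a name from the list of things; names that differ only in an ending like _2 or _b are one class to them, and where a whole thing is asked for, a point or a joint stands for the part that bears it (a point fixed in the world has none). Each returns a list of dicts, best first, with "p" (0 to 1); they miss things now and then, are a little off and sometimes report something else, mostly with a low value. They report only what shows in the picture. A call takes as long as a camera call.
- bot.cut_out(picture, thing): "pixels" (400x640 bool, what is visible of it) and "point" ([column, row] in pixels, amid what is visible of it).
The state is a dict: "time": time; "joint_positions": joint angles; "dq": joint speeds; "tau": joint torques, N m; "tool_pos": TCP position; "tcp_rot": TCP orientation; "contact_force": force on the tool from outside, world axes, zero at the start; "moment": the same for the moment, N m; "grip_width": finger opening in mm; "finger_force": force on a finger pad.
Only numpy, scipy, OpenCV 4.12 (cv2) and the standard library are available. Lean on these libraries where they do the work, as an engineer would, in place of code of your own. Each camera call takes 0.05 s, during which the arm holds its last target. There are 200 camera calls.

## Working session

There is one attempt and no reset: what is moved stays moved. The work goes in short steps, Python scripts to look and compute and a tool call to move; the robot and the scene stay as the last step left them, time stands still between calls to the robot, and variables do not carry over. Pictures are saved under pics/ and viewed, at most 10 in all, crops included, and the job is handed in when it is done.

Besides the shell and the picture viewer there is one more tool, called after "Emit:" by a JSON object that holds its "api" and its "payload", one argument or row to a line. apply_moves: Moves the arm, as the interface text tells. Its arguments: {"type":"object","properties":{"motion":{"type":"string"},"fingers":{"type":"number"}},"required":["motion"]}

```bash
mkdir -p pics; cat > h.py <<'E'
import numpy as np, cv2
from plant import bot
def cloud(c):
    z=c["range_z"]; v,u=np.indices(z.shape)
    p=np.stack([(u-c["cx"])/c["fx"]*z,(v-c["cy"])/c["fy"]*z,z,np.ones_like(z)],-1)@np.array(c["world_from_camera"]).T
    p=p[...,:3]; p[z==0]=np.nan; return p
E
python3 - <<'E'
from h import *
o=bot.get_obs(); print(o["time"],o["tool_pos"],o["tcp_rot"],o["grip_width"],o["contact_force"])
ims=[]
for n in("top","side"):
    c=bot.capture(n); P=cloud(c); im=c["img"].copy()
    np.save(n+"_P.npy",P);np.save(n+"_img.npy",im)
    for t in("fat_grip","fat_mark","fat_slide","slim_slide"):
        for d in bot.cut_out(c,t)[:3]:
            m=d["pixels"]; q=P[m]; q=q[~np.isnan(q[:,0])]
            print(n,t,round(d["p"],2),d["point"],m.sum(),np.median(q,0).round(0) if len(q) else None, np.percentile(q,[2,98],axis=0).round(0).tolist() if len(q) else None)
    cv2.imwrite(f"pics/{n}.png",im)
E
```

```text
0.0 [ 214.38769909 -478.81373899  226.05453863] [-3.14012400e+00 -2.28929072e-04  4.20809500e-01] 91.77198305695163 [ 0.62793569 -0.38354051 -1.61894961]
top fat_mark 0.55 [381.2, 216.9] 40 [ 519. -128.   26.] [[515.0, -134.0, 23.0], [526.0, -122.0, 28.0]]
top fat_slide 0.9 [409.6, 171.5] 645 [ 605. -179.   41.] [[587.0, -196.0, 15.0], [664.0, -156.0, 95.0]]
top slim_slide 0.98 [198.4, 187.0] 672 [574. 226.  41.] [[555.0, 214.0, 21.0], [632.0, 257.0, 95.0]]
side fat_grip 0.6 [330.4, 170.0] 418 [ 603. -173.   42.] [[586.0, -194.0, 19.0], [661.0, -154.0, 95.0]]
side fat_slide 0.95 [332.3, 167.8] 425 [ 603. -173.   42.] [[586.0, -195.0, 18.0], [664.0, -154.0, 95.0]]
side slim_slide 0.69 [239.1, 263.1] 787 [568. 238.  42.] [[554.0, 218.0, 18.0], [628.0, 254.0, 95.0]]
```

View pics/top.png

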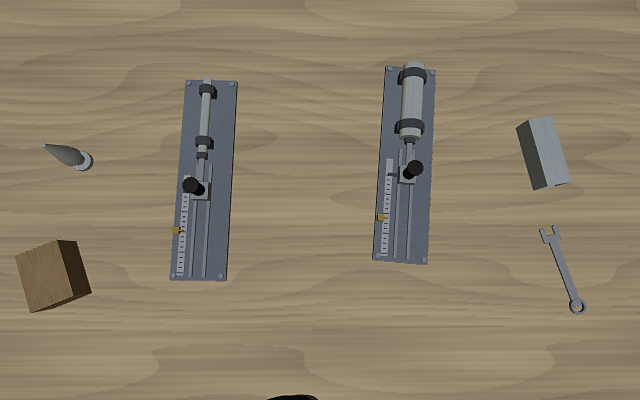

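View pics/side.png

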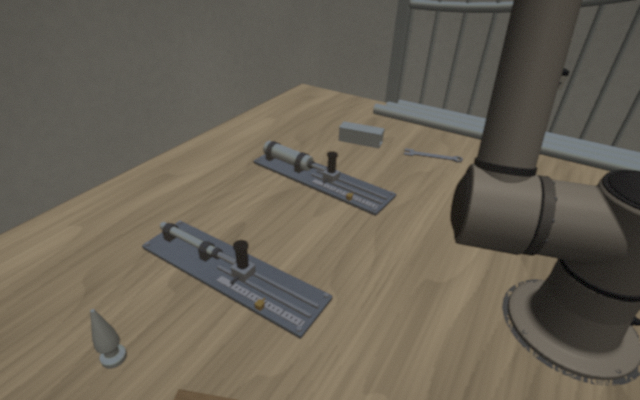

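The pictures show the fat-tube tester on the right in the top view: grip at about (412,168), brass clip at (381,217). The slim tester is well away on the left. Next I measure the slide axis, the post and the clip precisely.

```bash
python3 - <<'E'
from h import *
for n in("top","side"):
    P=np.load(n+"_P.npy"); im=np.load(n+"_img.npy").astype(int)
    near=(P[...,0]>380)&(P[...,0]<900)&(P[...,1]>-270)&(P[...,1]<-90)
    b=near&(P[...,2]>6)
    r=cv2.minAreaRect(P[b&(P[...,2]<80)][:,:2].astype(np.float32)); print(n,"rect",r)
    bx=cv2.boxPoints(r); e=[bx[1]-bx[0],bx[2]-bx[1]]; e=max(e,key=np.linalg.norm); e=e/np.linalg.norm(e); e*=np.sign(e[0]); f=np.array([-e[1],e[0]])
    print("axis",e,"yaw",np.arctan2(e[1],e[0]))
    # tube axis
    t=near&(P[...,2]>48)&(P[...,2]<64); q=P[t][:,:2]; 
    if len(q)>20:
        a=q@e; q=q[a>np.percentile(a,20)]; l=cv2.fitLine(q.astype(np.float32),cv2.DIST_HUBER,0,.01,.01).ravel(); print("tube",l,len(q))
    k=near&(P[...,2]>89)&(P[...,2]<100)
    q=P[k]; print("top flange",len(q),q.mean(0),cv2.minEnclosingCircle(q[:,:2].astype(np.float32)), "s,t",q[:,:2].mean(0)@e,q[:,:2].mean(0)@f)
    print("centre t",np.array(r[0])@f)
    B,G,R=im[...,0],im[...,1],im[...,2]
    m=near&(P[...,2]>20)&(P[...,2]<32)&(R-B>50)
    q=P[m]; 
    if len(q): s,t_=q[:,:2]@e,q[:,:2]@f; print("clip",len(q),q.mean(0),"s",s.min(),s.max(),s.mean(),"t",t_.min(),t_.max())
E
```

```text
top rect ((639.33642578125, -185.52691650390625), (110.74510192871094, 419.4884338378906), 84.33399200439453)
axis [ 0.9951144  -0.09872939] yaw -0.09889049
tube [ 9.9465936e-01 -1.0321229e-01  7.6974500e+02 -1.9613934e+02] 1118
top flange 202 [ 604.13370597 -181.23524308   93.45524911] ((604.3383178710938, -181.28477478027344), 14.83806324005127) s,t 619.0753863702221 -120.70404723826924
centre t -121.49921026176526
clip 51 [ 519.50417149 -127.83513284   25.22438281] s 523.2149932784256 535.8182426802481 529.5871589731629 t -88.26078030338135 -68.26333292111624
side rect ((638.2194213867188, -184.13662719726562), (114.73182678222656, 419.7257080078125), 84.40196990966797)
axis [ 0.9952307  -0.09754871] yaw -0.0977041
tube [ 9.9568552e-01 -9.2792086e-02  7.6157379e+02 -1.8741446e+02] 350
top flange 66 [ 603.08426518 -178.425744     93.56051114] ((605.2041625976562, -181.77792358398438), 17.150657653808594) s,t 617.6131610199775 -118.74468251470051
centre t -121.00093954975728
clip 6 [ 518.6077569  -123.36816172   26.76520438] s 525.2590355386353 530.4904308716283 528.1687526493166 t -75.62129857949027 -66.80332496018016
```

Both views agree: post axis at (604.2, -181.3), slide yaw -0.099, clip 89.5 mm out. The post top reads 93.5 mm and the clip top about 26 mm, which match the given sizes. I'll grasp with the fingers closing along the slide (tool y = slide +x, yaw 1.472).

Emit:
{"api": "apply_moves", "payload": {
  "motion": "0 0 0 -10;0 0 0 -10;0 0 0 -10;0 0 0 -10;0 0 0 -10;0 0 0 -10.2;0 0 0 0",
  "fingers": 0.3
}}

```text
time: 1.38
tool_pos: [214.5, -479.2, 226.8]
tcp_rot: [3.142, 0.0, 1.47]
contact_force: [-0.0, 0.1, 0.4]
grip_width: 59.6
finger_force: 0.0
```

Emit:
{"api": "apply_moves", "payload": {
  "motion": "0.021 0.0225 0 0;0.021 0.0225 0 0;0.021 0.0225 0 0;0.021 0.0225 0 0;0.021 0.0225 0 0;0.021 0.0225 0 0;0.021 0.0225 0 0;0.021 0.0225 0 0"
}}

```text
time: 2.38
tool_pos: [411.0, -329.2, 226.8]
tcp_rot: [3.141, 0.0, 1.467]
contact_force: [0.4, 0.6, -0.2]
grip_width: 59.5
finger_force: 0.0
```

Emit:
{"api": "apply_moves", "payload": {
  "motion": "0.021 0.0225 0 0;0.021 0.0225 0 0;0.021 0.0225 0 0;0.021 0.0225 0 0;0.021 0.0225 0 0;0.021 0.0225 0 0;0.0205 0.0225 0 0;0 0 0 0"
}}

```text
time: 3.38
tool_pos: [582.6, -198.3, 226.2]
tcp_rot: [-3.142, -0.0, 1.47]
contact_force: [-0.5, -0.4, -0.8]
grip_width: 59.8
finger_force: 0.0
```

Emit:
{"api": "apply_moves", "payload": {
  "motion": "0.0095 0.01 0 0;0.0095 0.01 0 0;0 0 0.02 0;0 0 0.02 0;0 0 0.02 0;0 0 0.02 0;0 0 0.02 0;0 0 0 0"
}}

```text
time: 4.38
tool_pos: [602.6, -182.4, 125.2]
tcp_rot: [-3.138, -0.001, 1.471]
contact_force: [-0.7, -0.3, -0.7]
grip_width: 59.8
finger_force: 0.0
```

```bash
python3 - <<'E'
from h import *
o=bot.get_obs(); print(o["tool_pos"],o["tcp_rot"])
c=bot.capture("side"); cv2.imwrite("pics/s2.png",cv2.resize(c["img"][100:250,230:450],None,fx=3,fy=3))
E
```

```text
[ 602.56004835 -182.442241    125.22523731] [-3.13843012e+00 -9.78390923e-04  1.47061614e+00]
```

View pics/s2.png

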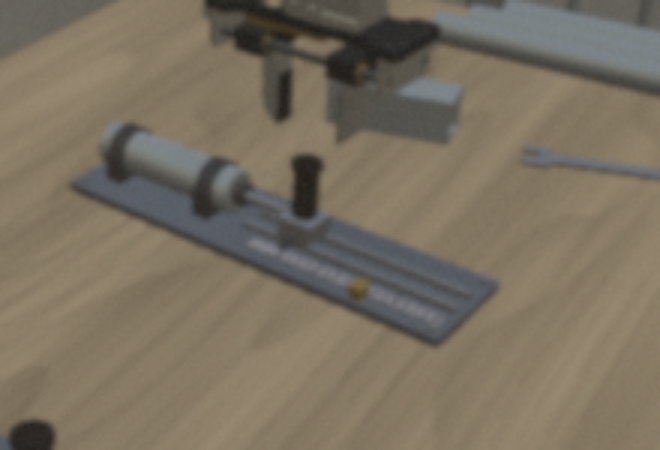

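The crop shows the fingers straddling the post top (post at about (305,185) in the crop) along the slide, centred. I descend to TCP z of about 46 and close.

Emit:
{"api": "apply_moves", "payload": {
  "motion": "0.0012 0.0015 0.01 0;0 0 0.015 0;0 0 0.015 0;0 0 0.015 0;0 0 0.012 0;0 0 0.008 0;0 0 0.004 0;0 0 0 0"
}}

```text
time: 5.42
tool_pos: [605.0, -181.8, 47.7]
tcp_rot: [3.142, 0.0, 1.471]
contact_force: [-0.3, 0.2, 0.0]
grip_width: 59.6
finger_force: 0.0
```

Emit:
{"api": "apply_moves", "payload": {
  "motion": "0 0 0 0;0 0 0 0;0 0 0 0;0 0 0 0;0 0 0 0;0 0 0 0",
  "fingers": -1
}}

```text
time: 6.18
tool_pos: [605.4, -181.9, 47.9]
tcp_rot: [3.14, 0.0, 1.471]
contact_force: [2.9, 0.8, 0.1]
grip_width: 28.3
finger_force: 30.0
```

Emit:
{"api": "apply_moves", "payload": {
  "motion": "0 0 0 0;0 0 0 0"
}}

```text
time: 6.42
tool_pos: [605.4, -181.9, 48.0]
tcp_rot: [3.14, 0.0, 1.471]
contact_force: [4.1, 0.3, 0.1]
grip_width: 28.1
finger_force: 30.0
```

```bash
python3 - <<'E'
from h import *
o=bot.get_obs(); print({k:np.round(v,2) for k,v in o.items()})
c=bot.capture("side"); cv2.imwrite("pics/s3.png",cv2.resize(c["img"][100:250,230:450],None,fx=3,fy=3))
E
```

```text
{'time': np.float64(6.42), 'joint_positions': array([-0.41,  0.71,  1.42,  0.  ,  1.01, -0.31]), 'dq': array([ 0., -0., -0.,  0.,  0.,  0.]), 'tau': array([ -0.74, -56.4 , -18.68,  -0.33,   1.13,  -0.  ]), 'tool_pos': array([ 605.41, -181.86,   47.97]), 'tcp_rot': array([3.14, 0.  , 1.47]), 'contact_force': array([4.08, 0.31, 0.08]), 'moment': array([-0.08, -0.62, -0.07]), 'finger_force': np.float64(30.0), 'grip_width': np.float64(28.08)}
```

View pics/s3.png

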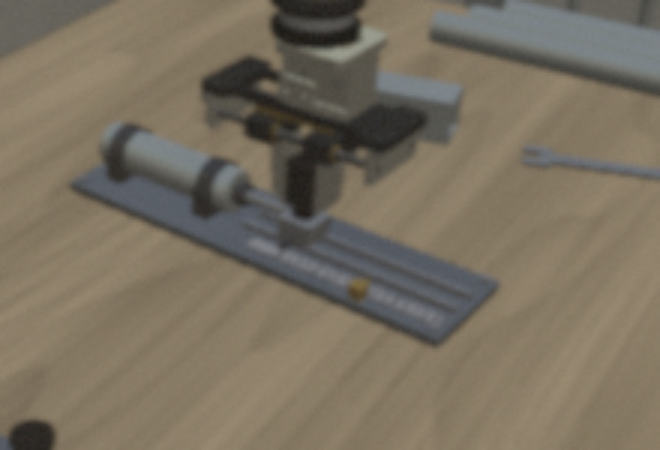

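The crop shows both fingers closed on the post at about (305,180), with the carriage still at home. Now I pull out, most of the way first.

Emit:
{"api": "apply_moves", "payload": {
  "motion": "0 -0.005 0 0;0 -0.008 0 0;0 -0.01 0 0;0 -0.01 0 0;0 -0.01 0 0;0 -0.01 0 0;0 -0.008 0 0;0 -0.004 0 0"
}}

```text
time: 7.48
tool_pos: [541.4, -175.6, 48.0]
tcp_rot: [3.138, 0.001, 1.471]
contact_force: [10.1, -0.3, -4.4]
grip_width: 28.2
finger_force: 30.0
```

Emit:
{"api": "apply_moves", "payload": {
  "motion": "0 -0.005 0 0;0 -0.006 0 0;0 -0.005 0 0;0 -0.003 0 0;0 -0.001 0 0;0 0 0 0;0 0 0 0"
}}

```text
time: 8.35
tool_pos: [521.9, -173.7, 48.0]
tcp_rot: [3.138, 0.001, 1.471]
contact_force: [8.0, -0.0, -3.5]
grip_width: 28.0
finger_force: 30.0
```

```bash
cat > chk.py <<'E'
from h import *
import sys
o=bot.get_obs(); print(o["time"],o["tool_pos"].round(1),o["contact_force"].round(1),o["moment"].round(2),o["grip_width"])
e=np.array([.9951,-.0987]); f=np.array([.0987,.9951])
print("tool s,t",o["tool_pos"][:2]@e,o["tool_pos"][:2]@f)
for n in("top","side"):
    c=bot.capture(n); P=cloud(c); I=c["img"].astype(int)
    s=P[...,:2]@e; t=P[...,:2]@f; near=(s>450)&(s<660)&(abs(t+120)<70); z=P[...,2]
    m=near&(z>20)&(z<32)&(I[...,2]-I[...,0]>50); print(n,"clip s",m.sum(),s[m].mean() if m.any() else None)
    m=near&(z>36)&(z<43)&(abs(t+120)<19); print("carriage s",m.sum(),np.percentile(s[m],[0,2,98,100]) if m.any() else None)
    cv2.imwrite(f"pics/{sys.argv[1]}_{n}.png",cv2.resize(c["img"][130:260,330:470] if n=="top" else c["img"][130:230,280:420],None,fx=5,fy=5 if n=="side" else 4))
E
python3 chk.py a
```

```text
8.35 [ 521.9 -173.7   48. ] [ 8.  -0.  -3.5] [-0.02 -1.28 -0.  ] 27.998097684536738
tool s,t 536.5191613931147 -121.31597922938937
top clip s 51 529.3875261399791
carriage s 51 [532.83942612 532.95429308 624.81218842 626.14155153]
side clip s 8 528.491074600153
carriage s 184 [517.20212566 517.84159952 657.21426114 659.95157287]
```

View pics/a_side.png

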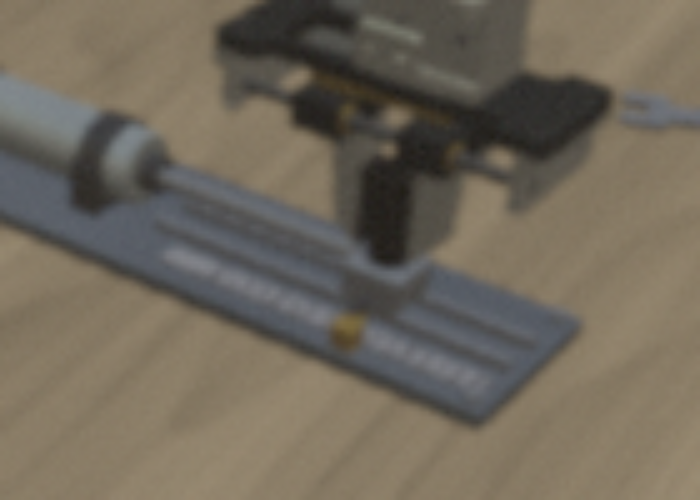

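```bash
python3 - <<'E'
from h import *
e=np.array([.9951,-.0987]); f=np.array([.0987,.9951])
def rep(P,lab):
    s=P[...,:2]@e; t=P[...,:2]@f; z=P[...,2]
    m=(s>450)&(s<640)&(z>36)&(z<43)&(abs(t+120)<19)
    print(lab,np.percentile(s[m],[0,2,5]).round(1),m.sum())
    m=(s>450)&(s<640)&(z>20)&(z<34)&(abs(t+102)<4); 
    if m.any(): print(" front face/side",np.percentile(s[m],[1,50,99]).round(1),m.sum())
rep(np.load("side_P.npy"),"home side");rep(np.load("top_P.npy"),"home top")
for i in range(2):
  for n in("side","top"):rep(cloud(bot.capture(n)),"now "+n)
E
```

```text
home side [600.7 600.8 601.3] 67
 front face/side [568.6 617.6 634.4] 46
home top [601.4 601.8 602. ] 148
 front face/side [496.2 620.2 636.2] 37
now side [516.3 517.3 518. ] 157
 front face/side [499.7 534.7 599.7] 52
now top [532.7 532.8 533.8] 52
 front face/side [466.8 534.4 580.7] 33
now side [517.  517.4 518.8] 159
 front face/side [519.  534.2 558.7] 46
now top [532.5 532.7 533.8] 51
 front face/side [492.7 535.9 584.7] 31
```

View pics/a_top.png

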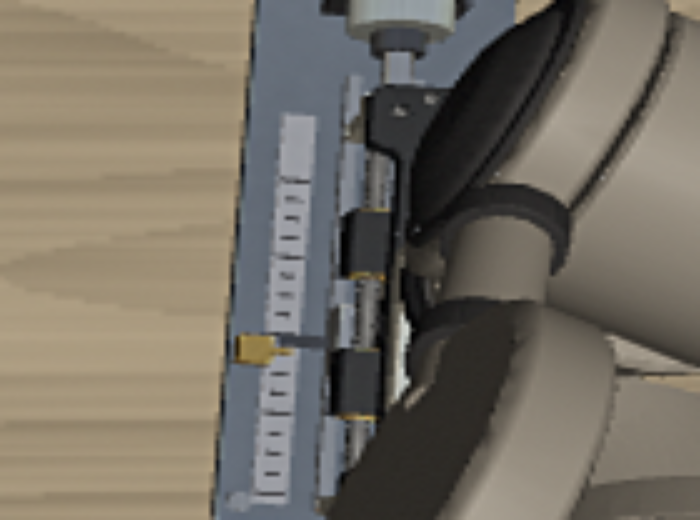

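The top crop shows the clip at (255,349), with the carriage's pointer bar at (300,341), still slightly short of it. The numbers say 83.8 mm pulled out of 89.6 mm, so there are about 5.8 mm to go.

Emit:
{"api": "apply_moves", "payload": {
  "motion": "0 -0.002 0 0;0 -0.002 0 0;0 -0.0015 0 0;0 -0.0003 0 0;0 0 0 0;0 0 0 0"
}}

```text
time: 9.4
tool_pos: [516.3, -173.1, 48.0]
tcp_rot: [3.138, 0.001, 1.471]
contact_force: [9.9, 0.4, -3.8]
grip_width: 28.1
finger_force: 30.0
```

```bash
python3 chk.py b
```

```text
9.4 [ 516.3 -173.1   48. ] [ 9.9  0.4 -3.8] [-0.   -1.36  0.02] 28.058878023891342
tool s,t 530.9048478733522 -121.33810980560747
top clip s 52 529.3957506106354
carriage s 51 [524.96141588 526.54653    616.69779641 618.2632386 ]
side clip s 8 528.2680298425298
carriage s 197 [511.45503398 512.65275321 656.55887078 659.52976078]
```

View pics/b_top.png

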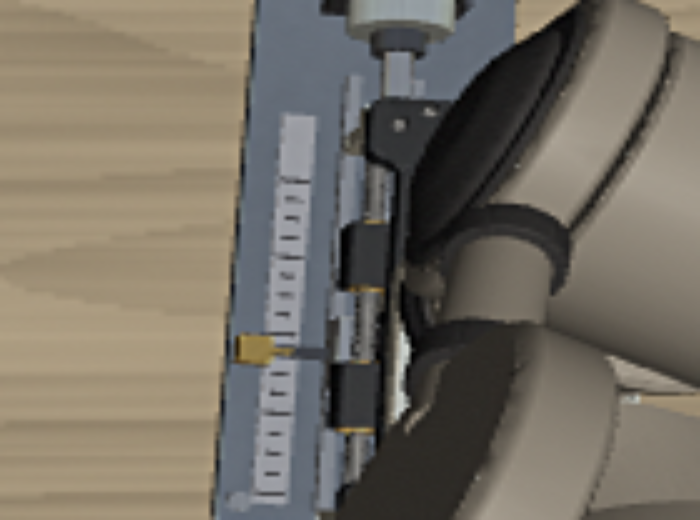

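The pointer at (300,353) now lines up with the clip at (255,350), allowing for the plate's tilt. The pull is 89.5 mm. Holding.

Emit:
{"api": "apply_moves", "payload": {
  "motion": "0 0 0 0;0 0 0 0;0 0 0 0;0 0 0 0;0 0 0 0;0 0 0 0;0 0 0 0;0 0 0 0"
}}

```text
time: 10.5
tool_pos: [516.3, -173.1, 48.0]
tcp_rot: [3.138, 0.001, 1.471]
contact_force: [8.8, -0.1, -3.8]
grip_width: 27.9
finger_force: 30.0
```

Emit:
{"api": "apply_moves", "payload": {
  "motion": "0 0 0 0;0 0 0 0;0 0 0 0;0 0 0 0;0 0 0 0;0 0 0 0;0 0 0 0;0 0 0 0"
}}

```text
time: 11.5
tool_pos: [516.3, -173.1, 48.0]
tcp_rot: [3.138, 0.001, 1.471]
contact_force: [9.4, -0.4, -3.7]
grip_width: 27.9
finger_force: 30.0
```

Emit:
{"api": "apply_moves", "payload": {
  "motion": "0 0 0 0;0 0 0 0;0 0 0 0;0 0 0 0;0 0 0 0;0 0 0 0"
}}

```text
time: 12.25
tool_pos: [516.3, -173.1, 48.0]
tcp_rot: [3.138, 0.001, 1.471]
contact_force: [9.9, -0.6, -3.9]
grip_width: 27.9
finger_force: 30.0
```

Emit:
{"api": "apply_moves", "payload": {
  "motion": "0 0.002 0 0;0 0.004 0 0;0 0.004 0 0;0 0.004 0 0;0 0.004 0 0;0 0.004 0 0;0 0.004 0 0;0 0.004 0 0"
}}

```text
time: 13.25
tool_pos: [545.8, -176.0, 48.0]
tcp_rot: [3.139, 0.001, 1.471]
contact_force: [8.5, 0.8, -2.1]
grip_width: 28.0
finger_force: 30.0
```

Emit:
{"api": "apply_moves", "payload": {
  "motion": "0 0.004 0 0;0 0.004 0 0;0 0.004 0 0;0 0.004 0 0;0 0.004 0 0;0 0.004 0 0;0 0.004 0 0;0 0.004 0 0"
}}

```text
time: 14.25
tool_pos: [577.2, -179.1, 48.0]
tcp_rot: [3.14, 0.0, 1.471]
contact_force: [6.9, -0.9, 0.2]
grip_width: 28.2
finger_force: 30.0
```

Emit:
{"api": "apply_moves", "payload": {
  "motion": "0 0.004 0 0;0 0.004 0 0;0 0.004 0 0;0 0.003 0 0;0 0.002 0 0;0 0.002 0 0;0 0 0 0;0 0 0 0"
}}

```text
time: 15.25
tool_pos: [595.9, -180.9, 47.9]
tcp_rot: [3.14, 0.0, 1.471]
contact_force: [5.7, -1.0, -0.1]
grip_width: 28.0
finger_force: 30.0
```

Emit:
{"api": "apply_moves", "payload": {
  "motion": "0 0.002 0 0;0 0.002 0 0;0 0.002 0 0;0 0.0015 0 0;0 0.001 0 0;0 0.001 0 0;0 0 0 0;0 0 0 0"
}}

```text
time: 16.25
tool_pos: [604.9, -181.8, 47.9]
tcp_rot: [3.141, 0.0, 1.472]
contact_force: [5.4, 1.0, 2.1]
grip_width: 28.0
finger_force: 30.0
```

Emit:
{"api": "apply_moves", "payload": {
  "motion": "0 0.0005 0 0;0 0.0005 0 0;0 0 0 0;0 0 0 0"
}}

```text
time: 16.75
tool_pos: [605.3, -181.9, 47.9]
tcp_rot: [-3.141, 0.0, 1.471]
contact_force: [2.8, 0.7, 4.6]
grip_width: 28.2
finger_force: 30.0
```

Emit:
{"api": "apply_moves", "payload": {
  "motion": "0 0.0005 0 0;0 0.0005 0 0;0 0 0 0;0 0 0 0"
}}

```text
time: 17.25
tool_pos: [605.3, -181.8, 47.8]
tcp_rot: [-3.139, -0.0, 1.471]
contact_force: [-1.3, 0.4, 7.0]
grip_width: 27.7
finger_force: 30.0
```

It no longer advances and the force has reversed, so the grip is against its home stop. I release and rise.

Emit:
{"api": "apply_moves", "payload": {
  "motion": "0 0 0 0;0 0 0 0;0 0 0 0;0 0 0 0;0 0 0 0;0 0 0 0",
  "fingers": 0.3
}}

```text
time: 18.0
tool_pos: [606.6, -181.9, 47.7]
tcp_rot: [-3.142, 0.0, 1.472]
contact_force: [-0.4, -0.4, -0.3]
grip_width: 59.5
finger_force: 0.0
```

Emit:
{"api": "apply_moves", "payload": {
  "motion": "0 0 -0.005 0;0 0 -0.015 0;0 0 -0.02 0;0 0 -0.025 0;0 0 -0.025 0;0 0 -0.025 0;0 0 -0.02 0;0 0 -0.01 0"
}}

```text
time: 19.0
tool_pos: [607.1, -182.1, 195.2]
tcp_rot: [3.139, 0.001, 1.472]
contact_force: [0.2, 0.1, -0.5]
grip_width: 59.7
finger_force: 0.0
```

Emit:
{"api": "apply_moves", "payload": {
  "motion": "0 -0.03 0 0;0 -0.03 0 0;0 -0.03 0 0;0 -0.02 0 0;0 0 0 0;0 0 0 0"
}}

```text
time: 19.75
tool_pos: [497.8, -171.3, 193.0]
tcp_rot: [3.141, 0.0, 1.471]
contact_force: [0.8, 0.7, -1.1]
grip_width: 59.7
finger_force: 0.0
```

```bash
python3 - <<'E'
from h import *
o=bot.get_obs(); print(o["time"],o["tool_pos"].round(1),o["contact_force"].round(1))
e=np.array([.9951,-.0987]); f=np.array([.0987,.9951])
for n,P in(("home",np.load("side_P.npy")),("now",cloud(bot.capture("side")))):
    s=P[...,:2]@e; t=P[...,:2]@f; z=P[...,2]
    m=(s>450)&(s<640)&(z>36)&(z<43)&(abs(t+120)<19); print(n,np.percentile(s[m],[2,5,50]).round(1))
    m=(s>450)&(s<660)&(z>89)&(z<97)&(abs(t+120)<25); print(" flange",s[m].mean(),m.sum())
    m=(P[...,1]>150)&(P[...,0]>450)&(P[...,0]<700)&(z>89)&(z<97); print(" slim",P[m].mean(0))
E
```

```text
19.75 [ 497.8 -171.3  193. ] [ 0.8  0.7 -1.1]
home [600.8 601.3 610.6]
 flange 617.7397732128471 66
 slim [591.73266562 316.11775162  93.60411938]
now [600.5 601.2 611.5]
 flange 617.7606183610878 64
 slim [592.48593414 318.5115548   93.56239237]
```

The grip is back at its home position (carriage front 600.5 mm against 600.8 at the start), the slim tester has not moved, and the arm is clear.

```bash
python3 -c "
from plant import bot
print(bot.close_job())"
```

```text
the job is handed in; nothing more can be done
None
```

I pulled the fat-tube grip about 89.5 mm, level with its brass clip, held it there for over 2 s, eased it fully home and let go; the slim tester was not touched, and the job was handed in at about 20 s (no verdict came back).

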